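# Put the desk's cordless devices back on their chargers

## Task

The day is over: put the cordless handset, the two-way radio, the torch and the mouse each onto its own charger, fully home: the handset lying keypad up with its foot in the cradle's pocket, the radio and the torch upright in their cups (the radio's belt clip in the slot at the back), the mouse centred lengthways on its flat dock. Set each one down gently, let nothing fall over, and leave the mug and the pencil cup where they stand.

Things in the scene. Friction and masses are not known exactly. Their poses are not given: they have to be found in the camera images.
- handset: Cordless phone handset (mm), grey plastic, lying keypad up: 140 long (x, earpiece end to +x), 46 wide (y), 24 thick, about 0.13 kg. Origin on its underside, 50 from the foot end, 90 from the earpiece end. Grip it across the 46 at its middle, +20 in x.
- radio: Two-way radio (mm), black plastic, upright: 34 deep (x), 56 wide (y), 95 tall, about 0.17 kg. Screen faces -x; belt clip on the back (+x), 20 wide, reaching to x +26, heights 25 to 87. On top a stub aerial at y +17 up to height 126, a knob at y -14 up to 105. Origin: centre of its underside. Grip it across the 56, at height 80.
- torch: Round aluminium torch (mm) standing on its tail: 112 tall, body 32 in diameter, head 40 in diameter from height 84 to 112, about 0.15 kg. Origin: centre of its underside. Grip it by the head.
- mouse: Computer mouse (mm), white plastic: 104 long (x, wheel end to +x), 60 wide, 37 tall, rounded ends, sides upright to height 20 and flat along the middle 44, domed above; about 0.10 kg. Origin: centre of its underside. Grip it low, across the 60.
- handset_cradle: Handset charger (mm), dark, fixed: base plate 84 wide, x -60 to +88, 12 thick; on it a rib 34 wide, top at height 22; at -x a foot pocket 56 wide inside, cheeks x -60 to -10, end wall inside at x -56, 39 tall, top 7 flared. Seated handset: flat on the rib, origin 22 above this origin (desk level), +x the same way; its middle is clear of the cheeks.
- radio_cup: Radio charger (mm), dark, fixed: rectangular cup 70 (x) by 90 (y), 48 tall; pocket 42 by 64 at its centre, floor at height 12, top 8 flared outwards. The back wall (+x) has a slot 36 wide, down to height 26, for the belt clip: the radio goes home only with its screen to -x. Seated, its origin is 12 above this origin (desk level).
- torch_cup: Torch charger (mm), dark, fixed: round cup on a disc 84 across, 44 tall, pocket 42 in diameter, flaring to 58 over the top 10, floor at height 12. The torch stands in it tail down, its origin 12 above this origin (desk level, on the axis).
- mouse_dock: Mouse charger (mm), dark, fixed: flat plate 116 long (x), 74 wide, 8 thick, with a round grey coil mark. The mouse sits centred and lengthways on it, its origin 8 above this origin (desk level, plate's centre).
- mug: White mug (mm), 82 across, 92 tall; origin: centre of its underside. Leave it alone.
- pencil_cup: Aluminium pencil cup (mm), 72 across, 95 tall, pencils up to 160; origin: centre of its underside. Leave it alone.
Mind the look-alikes: they are no part of the job. Several things look just like the handset: the one meant starts farthest from the robot's base.

How it is judged:
At the end, for the whole second after the job is handed in: Each device at rest in its own charger: tilt under 0.12 rad, origin within 10 mm (mouse 12) sideways and 5 mm in height of its seated place; in line with it within 0.15 rad (handset, earpiece to +x) or 0.25 rad (radio, mouse) (horizontal distance between handset and handset_cradle below 0.01 m and z of handset in the frame of handset_cradle between 0.018 and 0.027 m and angle between each of handset, radio, torch, mouse's own z axis and vertical below 0.12 rad and angle between the x axis of handset and the x axis of handset_cradle, either way round below 0.15 rad and linear speed of each of handset, radio, torch, mouse below 0.03 m/s and horizontal distance between radio and radio_cup below 0.01 m and z of radio in the frame of radio_cup between 0.008 and 0.017 m and angle between the x axis of radio and the x axis of radio_cup, either way round below 0.25 rad and horizontal distance between torch and torch_cup below 0.01 m and z of torch in the frame of torch_cup between 0.008 and 0.017 m and horizontal distance between mouse and mouse_dock below 0.012 m and z of mouse in the frame of mouse_dock between 0.004 and 0.013 m and angle between the x axis of mouse and the x axis of mouse_dock, either way round below 0.25 rad); the robot touches nothing.
It fails at once if a device is dropped or slammed into its charger (over 0.55 m/s in the last 20 mm) ((horizontal distance between handset and handset_cradle below 0.03 m and z of handset in the frame of handset_cradle below 0.042 m and linear speed of handset above 0.55 m/s) or (horizontal distance between radio and radio_cup below 0.03 m and z of radio in the frame of radio_cup below 0.032 m and linear speed of radio above 0.55 m/s) or (horizontal distance between torch and torch_cup below 0.03 m and z of torch in the frame of torch_cup below 0.032 m and linear speed of torch above 0.55 m/s) or (horizontal distance between mouse and mouse_dock below 0.03 m and z of mouse in the frame of mouse_dock below 0.028 m and linear speed of mouse above 0.55 m/s)).
It fails at once if the radio or the torch falls over (angle between any of radio, torch's own z axis and vertical above 1.1 rad).
It fails at once if the mug is pushed more than 25 mm away or knocked over (distance of mug from where it was at the start of the episode above 0.025 m or angle between mug's own z axis and vertical above 0.4 rad).
It fails at once if the pencil cup is pushed more than 25 mm away or knocked over (distance of pencil_cup from where it was at the start of the episode above 0.025 m or angle between pencil_cup's own z axis and vertical above 0.4 rad).
It also fails if it takes over 136 s, if anything falls off the work surface, if the arm or the gripper's body presses on something with over 40 N, if the wrist force passes 120 N, or if a joint passes its speed limit or range.

## Robot

A 6-joint arm with a two-finger parallel gripper is mounted at the origin on the work surface. World frame = base frame: x ahead of the robot, y to its left, z up, the work surface at z = 0. Lengths are in m, angles in rad, forces in N, time in s.
With the tool pointing down it reaches from about 0.3 to 0.875 m from the base axis. Payload 6.4 kg.
Tool frame: the origin (TCP) lies at the very end of the fingers, on their centre line; the grasp point (between the pads) lies 19 mm behind it; z points along the fingers, y is the line along which they close (so a half turn about z gives the same grasp; the last joint's range is limited). The gripper opens to 85 mm and grips with 20 to 120 N. Pads are 22 mm wide; open, the fingers measure 114 mm over their backs; the gripper's body (76 mm by 85 mm) begins 54 mm behind the grasp point. The pads swing forward as they close: fully open they stand 13 mm farther back than shut.
Start: joints at [0.956, 0.181, 1.607, -0, 1.354, -0.206], TCP at [0.229, 0.528, 0.231] pointing down, gripper open.
Joint ranges: [-2.99, 2.99], [-0.89, 2.07], [0.3, 2.58], [-1.14, 4.28], [0, 2.63], [-3.12, 3.12]. Speed limits (rad/s): [2.57, 2.57, 3.01, 3.14, 3.14, 3.14].

## Interface

Orientations are given as a unit quaternion [w, x, y, z].
In Python, from bench import ctrl gives the robot as it stands.
- The arm moves only by the tool jog_arm, never from a script. Its argument "series" is a list that holds one entry, the list of rows, each a list of 7 numbers: the shift along the tool's x, y, z in mm, then the turn, a rotation vector about the tool's x, y, z in rad, then the finger opening in mm, from 0 to 85.4. In form: [[[tx, ty, tz, rx, ry, rz, gripper], ...]]. A call has exactly 10 rows; each row shifts and turns the commanded pose from where the row before left it, along the tool's axes as they then stand; what a row does not reach is not made up. A row lasts 1/10 s, in which the tool goes at most 50 mm and 8.59 degrees, less where a joint would pass 70% of its speed; a pose out of reach is approached as far as the arm can. A call with a gripper value outside its range is refused whole. The fingers move at their own pace and stop on an object; the grip force is fixed at half the most. Time passes only in rows, so rows that do not move let the fingers close, or fill a call up. It gives the time, the measured TCP pose, the force, the opening and the grip force at its end, in the units of the state.
- ctrl.get_obs(): the state, without advancing time (a new reading comes with each control period).
- ctrl.camera(name): name is "scene" or "top"; returns a dict with "frame" (400x640x3 uint8, blue, green, red), "z_map" (400x640 float32, m along the optical axis (not along the pixel's ray), 0 where there is no reading), "fx", "fy", "cx", "cy" (pixels), "k1" (the pictures are not rectified: a ray, as slopes to the right and down, at radius r is drawn at 1 + k1 r^2 times it, then the intrinsics apply), "xyz" and "rotation" of the camera in the world. Camera axes: x right, y down, z forward; pixel columns grow to the right and rows downward; lengths in m; the calibration is good to about 2 mm. A picture is of the moment at which its call begins.
- ctrl.hand_in(): hands the job in; it is judged then, once.
The state is a dict: "time_s": time; "q": joint angles; "dq": joint speeds; "joint_efforts": joint torques, N m; "eef_pos": TCP position; "eef_rot": TCP orientation; "wrist_force": force on the tool from outside, world axes, zero at the start; "torque": the same for the moment, N m; "opening": opening from 0.0 (shut) to 1.0 (fully open); "grasp_force": force on a finger pad.
Only numpy, scipy, OpenCV 4.12 (cv2) and the standard library are available. Lean on these libraries where they do the work, as an engineer would, in place of code of your own. Each camera call takes 0.05 s, during which the arm holds its last target. There are 200 camera calls.

## Working session

There is one attempt and no reset: what is moved stays moved. The work goes in short steps, Python scripts to look and compute and a tool call to move; the robot and the scene stay as the last step left them, time stands still between calls to the robot, and variables do not carry over. Pictures are saved under pics/ and viewed, at most 15 in all, crops included, and the job is handed in when it is done.

Besides the shell and the picture viewer there is one more tool, called after ">>>" as name(argument=value, ...), one argument or row to a line, values as JSON. jog_arm: Moves the arm, as the interface text tells. Its arguments: {"type":"object","properties":{"series":{"type":"array"}},"required":["series"]}

```bash
ls; mkdir -p pics; cat > h.py <<'E'
import numpy as np, cv2
from bench import ctrl
def world(c,u,v,z=None,d=None):
    """pixels -> world, on plane z or at depth d"""
    u=np.atleast_1d(np.asarray(u,float));v=np.atleast_1d(np.asarray(v,float))
    a=(u-c['cx'])/c['fx'];b=(v-c['cy'])/c['fy'];x,y=a.copy(),b.copy()
    for _ in range(20):
        s=1+c['k1']*(x*x+y*y);x,y=a/s,b/s
    R=np.array(c['rotation']);
    if R.shape!=(3,3):
        from scipy.spatial.transform import Rotation as Ro
        R=Ro.from_quat(np.roll(R,-1)).as_matrix()
    r=np.stack([x,y,np.ones_like(x)],-1)@R.T;o=np.array(c['xyz'])
    t=(z-o[2])/r[:,2] if d is None else np.asarray(d,float).ravel()
    return o+r*t[:,None]
def cloud(c):
    v,u=np.mgrid[:400,:640];return world(c,u.ravel(),v.ravel(),d=c['z_map']).reshape(400,640,3)
E
python3 - <<'E'
from h import *
o=ctrl.get_obs();print({k:np.round(v,3) for k,v in o.items()})
for n in('top','scene'):
    c=ctrl.camera(n);np.save(f'{n}.npy',c,allow_pickle=True);print(n,c['xyz'],np.round(c['rotation'],3),c['fx'],c['fy'],c['cx'],c['cy'],c['k1'])
    im=c['frame'];cv2.imwrite(f'pics/{n}0.png',cv2.resize(im,(800,500)))
E
```

```text
pics
{'time_s': np.float64(0.0), 'q': array([ 0.956,  0.182,  1.608, -0.   ,  1.354, -0.206]), 'dq': array([ 0.001, -0.001,  0.   ,  0.001, -0.001, -0.001]), 'joint_efforts': array([ 0.0000e+00, -4.4486e+01, -3.5134e+01, -0.0000e+00,  9.0000e-03,
        0.0000e+00]), 'eef_pos': array([0.228, 0.527, 0.23 ]), 'eef_rot': array([-0.   ,  0.203,  0.979, -0.001]), 'wrist_force': array([ 0.288,  0.155, -0.629]), 'torque': array([ 0.006,  0.064, -0.012]), 'grasp_force': np.float64(0.0), 'opening': np.float64(0.999)}
top [0.34747518 0.00866086 1.10340949] [ 0.043 -0.704  0.707 -0.056] 448.0478270588055 448.0478270588055 309.4708956567891 205.84314515236665 -0.08208960555175797
scene [ 1.09625795 -0.59357925  1.24121621] [-0.285  0.879  0.365 -0.117] 470.7568058823003 470.7568058823003 318.6225172053738 198.8424037709785 -0.04011562153427839
```

View pics/top0.png

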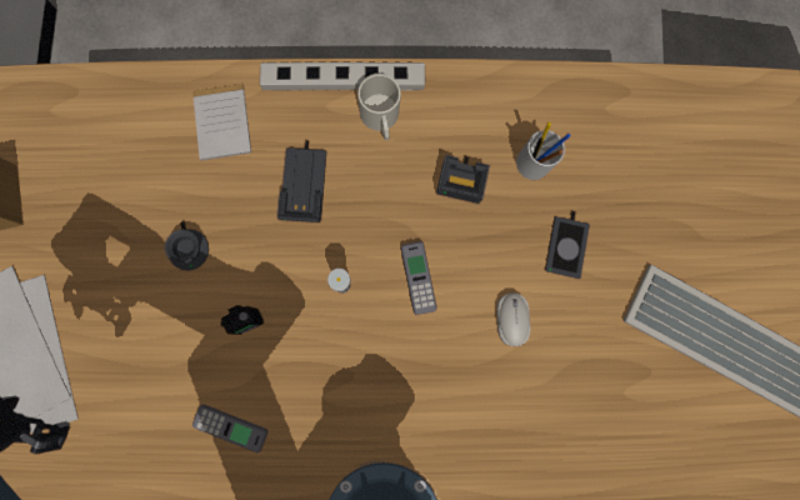

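View pics/scene0.png

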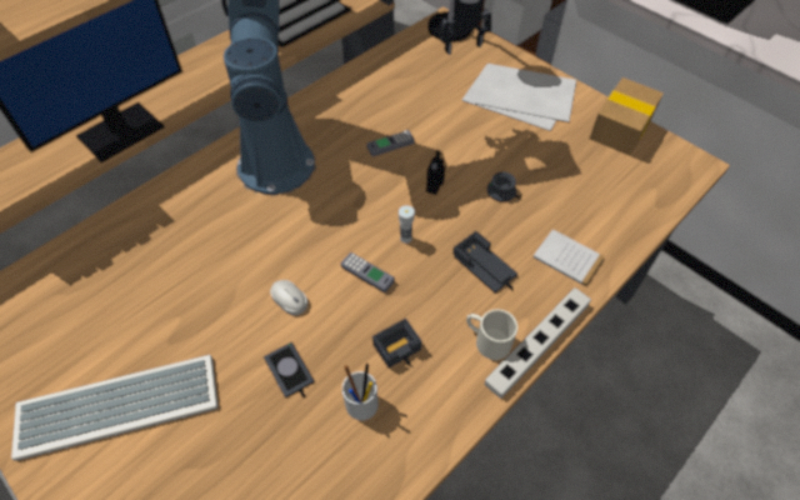

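```bash
python3 - <<'E'
from h import *
for n in('top','scene'):
    c=np.load(f'{n}.npy',allow_pickle=True).item();P=cloud(c);z=P[...,2]
    ok=(c['z_map']>0)&(P[...,0]>.15)&(P[...,0]<.95)&(abs(P[...,1])<.6)
    print(n,'desk',np.round(np.percentile(z[ok],[5,30,50]),4))
    m=(ok&(z>.006)&(z<.2)).astype(np.uint8)
    k,L,S,_=cv2.connectedComponentsWithStats(m)
    for i in range(1,k):
        if S[i,4]<120: continue
        p=P[L==i];zt=np.percentile(p[:,2],97);t=p[p[:,2]>zt-.012]
        f=lambda q:[np.round(a,3) for a in cv2.minAreaRect((q[:,:2]*1000).astype(np.float32))]
        print(S[i],'zt',round(zt,4),'all',f(p),'top',f(t))
c=np.load('top.npy',allow_pickle=True).item();im=c['frame']
def crop(u,v,w=50):  return cv2.resize(im[v-w:v+w,u-w:u+w],(400,300*0+400),interpolation=cv2.INTER_CUBIC)
# handset A, radio+torchcup, cradle / radio cup
s=lambda u,v,w=32,h=24:cv2.resize(im[v-h:v+h,u-w:u+w],(400,300),interpolation=cv2.INTER_CUBIC)
cv2.imwrite('pics/crop1.png',np.vstack([np.hstack([s(334,222,44,33),s(184,342,44,33)]),np.hstack([s(193,256),s(370,144)])]))
s2=np.load('scene.npy',allow_pickle=True).item()['frame']
im=s2
cv2.imwrite('pics/crop2.png',np.vstack([np.hstack([s(294,217,44,33),s(348,138)]),np.hstack([s(388,210,44,33),s(318,275)])]))
E
```

```text
top desk [-0.0036 -0.001   0.0002]
[ 207   50  133   63 3575] zt 0.0903 all [array([819.615,  79.525]), array([339.76 , 176.219]), np.float64(89.923)] top [array([809.149,   3.354]), array([82.252, 82.68 ]), np.float64(55.737)]
[ 154   67   47   61 2072] zt 0.0134 all [array([788.091, 329.919]), array([152.105, 109.312]), np.float64(8.466)] top [array([788.091, 329.919]), array([152.105, 109.312]), np.float64(8.466)]
[ 413   98   44   46 1073] zt 0.1474 all [array([ 714.081, -321.777]), array([ 70.537, 107.61 ]), np.float64(57.269)] top [array([ 700.488, -312.583]), array([48.725, 49.949]), np.float64(59.019)]
[ 221  112   40   66 1996] zt 0.0392 all [array([659.177, 156.808]), array([ 84.703, 170.866]), np.float64(86.454)] top [array([601.817, 160.499]), array([83.202, 56.147]), np.float64(86.759)]
[ 349  124   44   39 1144] zt 0.0494 all [array([ 665.328, -165.306]), array([91.159, 86.701]), np.float64(76.64)] top [array([ 657.677, -163.549]), array([91.042, 70.999]), np.float64(76.64)]
[ 436  169   36   54 1109] zt 0.0127 all [array([ 531.861, -376.627]), array([ 74.411, 131.85 ])
[... 3276 characters left out ...]
93.608, 110.862]), np.float64(78.706)] top [array([ 659.933, -162.447]), array([92.163, 73.69 ]), np.float64(77.034)]
[212 273  39  45 945] zt 0.015 all [array([ 534.429, -376.254]), array([ 77.917, 138.007]), np.float64(73.918)] top [array([ 534.429, -376.254]), array([ 77.917, 138.007]), np.float64(73.918)]
[ 120  284   54   50 1613] zt 0.0253 all [array([ 404.425, -566.889]), array([136.204, 133.23 ]), np.float64(64.294)] top [array([ 402.977, -570.376]), array([135.439, 129.379]), np.float64(61.293)]
[274 290  28  47 940] zt 0.1496 all [array([ 680.784, -296.876]), array([ 73.498, 131.91 ]), np.float64(51.746)] top [array([ 704.411, -312.456]), array([47.798, 49.731]), np.float64(59.34)]
```

View pics/crop1.png

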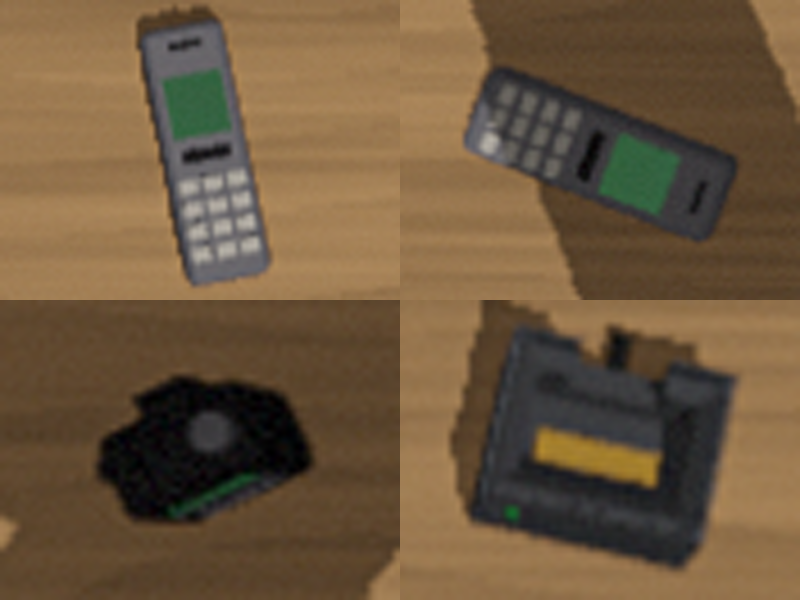

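View pics/crop2.png

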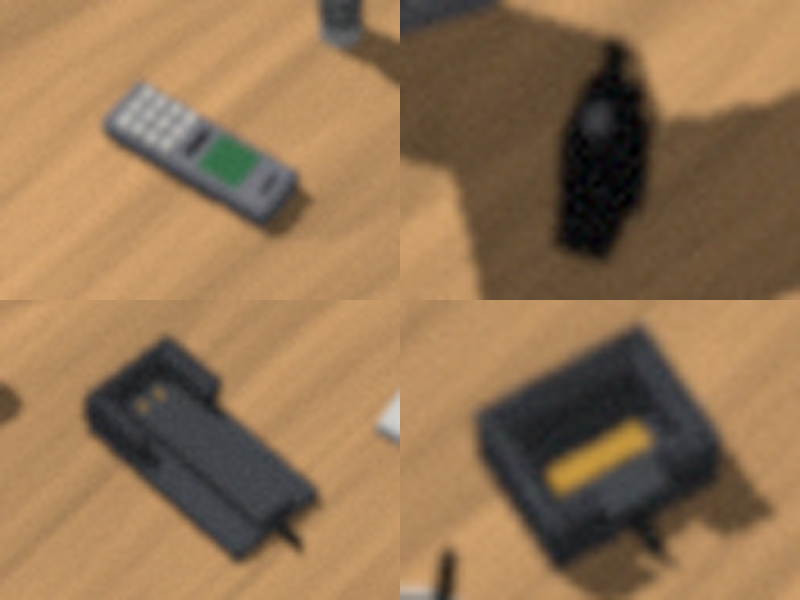

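Radio `pics/top0` (240,320): screen towards the base, clip up-left, so its x axis is at about +25°. The radio cup's slot and cable are at the top, with its x axis at about −13°.

The handset look-alikes are at top-frame (334,222), 0.47 m from the base, and (184,342), 0.34 m. The job calls for the farthest, so it is (334,222), and the crop confirms it: keypad up, earpiece towards +x.

I'll start with the radio.

>>> jog_arm(
  series=[
    [[-24.5,-18.7,0,0,0,0,85],[-24.5,-18.7,0,0,0,0,85],[-24.5,-18.7,0,0,0,0,85],[-24.5,-18.7,0,0,0,0,85],[-24.5,-18.7,0,0,0,0,85],[-24.5,-18.7,0,0,0,0,85],[-24.5,-18.7,0,0,0,0,85],[-24.5,-18.7,0,0,0,0,85],[-24.5,-18.7,0,0,0,0,85],[-24.5,-18.7,0,0,0,0,85]],
  ],
)

```text
time_s: 1.1
eef_pos: [0.3792, 0.2574, 0.231]
eef_rot: [-0.0, 0.203, 0.979, -0.0]
wrist_force: [0.3, 0.2, -0.6]
opening: 0.994
grasp_force: 0.0
```

>>> jog_arm(
  series=[
    [[0,0,0,0,0,-0.14,85],[0,0,0,0,0,-0.14,85],[0,0,0,0,0,-0.14,85],[0,0,0,0,0,-0.14,85],[0,0,0,0,0,-0.14,85],[0,0,0,0,0,-0.14,85],[0,0,0,0,0,0,85],[0,0,0,0,0,0,85],[0,0,0,0,0,0,85],[0,0,0,0,0,0,85]],
  ],
)

```text
time_s: 2.1
eef_pos: [0.379, 0.2586, 0.2312]
eef_rot: [-0.0, -0.213, 0.977, -0.0]
wrist_force: [-1.0, 0.4, -0.6]
opening: 0.993
grasp_force: 0.0
```

```bash
cat >> h.py <<'E'
def to(x,y,z,yaw):
    """shift in tool axes AFTER the turn, mm, and turn rz about tool z; yaw = wanted world angle of tool y, deg (mod 180)"""
    from scipy.spatial.transform import Rotation as Ro
    o=ctrl.get_obs();R=Ro.from_quat(np.roll(o['eef_rot'],-1)).as_matrix();p=np.array(o['eef_pos'])*1000
    ty=np.degrees(np.arctan2(R[1,1],R[0,1]));d=(yaw-ty+90)%180-90
    Rn=R@Ro.from_rotvec([0,0,-np.radians(d)]).as_matrix()
    print('t',round(float(o['time_s']),2),'pos',p.round(1),'tooly',ty.round(1),'tilt',np.degrees(np.arccos(-R[2,2])).round(2),'q',np.round(o['q'],2),
      'F',np.round(o['wrist_force'],1),'op',round(float(o['opening'])*85.4,1),'gf',round(float(o['grasp_force']),1))
    print('  turn rz',round(-np.radians(d),3),' shift after turn',(Rn.T@(np.array([x,y,z])-p)).round(1))
def rect(P,m):
    (cx,cy),(w,h),a=cv2.minAreaRect((P[m][:,:2]*1000).astype(np.float32));return np.round([cx,cy,w,h,a],1)
E
python3 - <<'E'
from h import *
to(380,258.5,60,115.2)
for n in('top','scene'):
    c=np.load(f'{n}.npy',allow_pickle=True).item();P=cloud(c);x,y,z=np.moveaxis(P*1000,-1,0)
    def box(cx,cy,yaw,x0,x1,y0,y1,z0,z1):
        a=np.radians(yaw);u=(x-cx)*np.cos(a)+(y-cy)*np.sin(a);v=-(x-cx)*np.sin(a)+(y-cy)*np.cos(a)
        m=(u>x0)&(u<x1)&(v>y0)&(v<y1)&(z>z0)&(z<z1)&(c['z_map']>0)
        return cv2.morphologyEx(m.astype(np.uint8),cv2.MORPH_OPEN,np.ones((5,5),np.uint8))>0
    print(n,'cradle',rect(P,box(638,159,-3.5,-90,120,-70,70,5,60)),'cheeks',rect(P,box(638,159,-3.5,-90,120,-70,70,30,60)),
     'dock',rect(P,box(532,-377,-13.4,-90,90,-60,60,3,30)),'rcup',rect(P,box(658,-163,-13.4,-60,60,-70,70,30,70)))
E
```

```text
t 2.1 pos [379.  258.6 231.2] tooly 114.6 tilt 0.01 q [ 0.34 -0.09  1.89 -0.    1.34 -1.66] F [-1.   0.4 -0.6] op 84.8 gf 0.0
  turn rz -0.01  shift after turn [ -0.9  -0.6 171.2]
top cradle [649.9 157.4  84.7 152.2  86.5] cheeks [602.3 160.6  83.1  55.8  86.1] dock [ 523.1 -374.8   74.6  114.1   77.3] rcup [ 657.7 -163.5   91.1   71.    76.7]
scene cradle [648.2 160.6  96.1 180.9  83.6] cheeks [0. 0. 0. 0. 0.] dock [ 526.2 -374.8   77.5  124.6   76.2] rcup [ 659.9 -162.4   92.2   73.6   77.2]
```

>>> jog_arm(
  series=[
    [[-0.9,-0.6,10,0,0,-0.01,85],[0,0,25,0,0,0,85],[0,0,25,0,0,0,85],[0,0,25,0,0,0,85],[0,0,25,0,0,0,85],[0,0,20,0,0,0,85],[0,0,20,0,0,0,85],[0,0,15,0,0,0,85],[0,0,6,0,0,0,85],[0,0,0,0,0,0,85]],
  ],
)

```text
time_s: 3.1
eef_pos: [0.3792, 0.2581, 0.0592]
eef_rot: [-0.001, -0.219, 0.976, -0.0]
wrist_force: [0.4, 0.0, -0.2]
opening: 0.998
grasp_force: 0.0
```

>>> jog_arm(
  series=[
    [[0,0,0,0,0,0,75],[0,0,0,0,0,0,70],[0,0,0,0,0,0,65],[0,0,0,0,0,0,60],[0,0,0,0,0,0,55],[0,0,0,0,0,0,45],[0,0,0,0,0,0,40],[0,0,0,0,0,0,40],[0,0,0,0,0,0,40],[0,0,0,0,0,0,40]],
  ],
)

```text
time_s: 4.1
eef_pos: [0.3806, 0.2588, 0.0611]
eef_rot: [0.001, -0.219, 0.976, 0.0]
wrist_force: [-1.2, 1.3, 6.5]
opening: 0.652
grasp_force: 60.7
```

>>> jog_arm(
  series=[
    [[0,0,-5,0,0,0,40],[0,0,-10,0,0,0,40],[0,0,-20,0,0,0,40],[0,0,-25,0,0,0,40],[0,0,-30,0,0,0,40],[0,0,-30,0,0,0,40],[0,0,-30,0,0,0,40],[0,0,-25,0,0,0,40],[0,0,-15,0,0,0,40],[0,0,0,0,0,0,40]],
  ],
)

```text
time_s: 5.1
eef_pos: [0.3813, 0.2589, 0.2532]
eef_rot: [0.003, -0.219, 0.976, 0.0]
wrist_force: [0.1, 0.6, -1.8]
opening: 0.644
grasp_force: 62.6
```

```bash
python3 - <<'E'
from h import *
to(658.8,-163,250,76.7)
c=ctrl.camera('scene');im=c['frame'];cv2.imwrite('pics/r1.png',im[60:280,200:520])
c=ctrl.camera('top');cv2.imwrite('pics/r1t.png',c['frame'])
E
```

```text
t 5.1 pos [381.3 258.9 253.2] tooly 115.3 tilt 0.3 q [ 0.34 -0.11  1.86 -0.    1.38 -1.67] F [ 0.1  0.6 -1.8] op 55.0 gf 62.6
  turn rz 0.673  shift after turn [-367.1 -346.8    3.9]
```

View pics/r1.png

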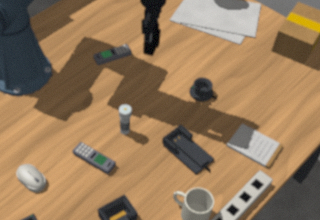

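The radio is held and hanging upright at crop (152,30). Taking it to its cup now.

>>> jog_arm(
  series=[
    [[0,0,0,0,0,0.1,40],[0,0,0,0,0,0.1,40],[0,0,0,0,0,0.12,40],[0,0,0,0,0,0.12,40],[0,0,0,0,0,0.12,40],[0,0,0,0,0,0.113,40],[-7.1,-6.8,4,0,0,0,40],[-15,-14,0,0,0,0,40],[-20,-19,0,0,0,0,40],[-25,-24,0,0,0,0,40]],
  ],
)

```text
time_s: 6.2
eef_pos: [0.4303, 0.18, 0.2448]
eef_rot: [-0.001, 0.113, 0.994, -0.0]
wrist_force: [-0.4, 0.3, -2.4]
opening: 0.646
grasp_force: 62.5
```

>>> jog_arm(
  series=[
    [[-25,-24,0,0,0,0,40],[-25,-24,0,0,0,0,40],[-25,-24,0,0,0,0,40],[-25,-24,0,0,0,0,40],[-25,-24,0,0,0,0,40],[-25,-24,0,0,0,0,40],[-25,-24,0,0,0,0,40],[-25,-23,0,0,0,0,40],[-25,-23,0,0,0,0,40],[-20,-19,0,0,0,0,40]],
  ],
)

```text
time_s: 7.2
eef_pos: [0.6156, -0.1045, 0.2443]
eef_rot: [-0.001, 0.114, 0.993, 0.0]
wrist_force: [0.4, 0.5, -1.9]
opening: 0.65
grasp_force: 62.5
```

>>> jog_arm(
  series=[
    [[-20,-19,0,0,0,0,40],[-15,-14,0,0,0,0,40],[-15,-12,0,0,0,0,40],[-5,-6,0,0,0,0,40],[0,0,0,0,0,0,40],[0,0,0,0,0,0,40],[0,0,0,0,0,0,40],[0,0,0,0,0,0,40],[0,0,0,0,0,0,40],[0,0,0,0,0,0,40]],
  ],
)

```text
time_s: 8.2
eef_pos: [0.6575, -0.1639, 0.2466]
eef_rot: [0.0, 0.115, 0.993, -0.0]
wrist_force: [-0.6, 0.3, -2.2]
opening: 0.646
grasp_force: 62.5
```

```bash
python3 - <<'E'
from h import *
to(658.8,-163,140,76.7)
c=ctrl.camera('scene');im=c['frame'];cv2.imwrite('pics/r2.png',cv2.resize(im[130:330,220:460],(720,600)))
P=cloud(c);m=(P[...,2]>.20)&(P[...,2]<.255)&(P[...,0]>.55)&(P[...,0]<.75)&(P[...,1]<-.08)&(P[...,1]>-.25);print(rect(P,m),m.sum())
E
```

```text
t 8.2 pos [ 657.5 -163.9  246.6] tooly 76.8 tilt 0.02 q [-0.42  0.39  1.31  0.    1.44 -1.76] F [-0.6  0.3 -2.2] op 55.2 gf 62.5
  turn rz 0.001  shift after turn [ -1.    1.2 106.6]
[ 671.6 -173.5   58.8   26.7   49.8] 226
```

View pics/r2.png

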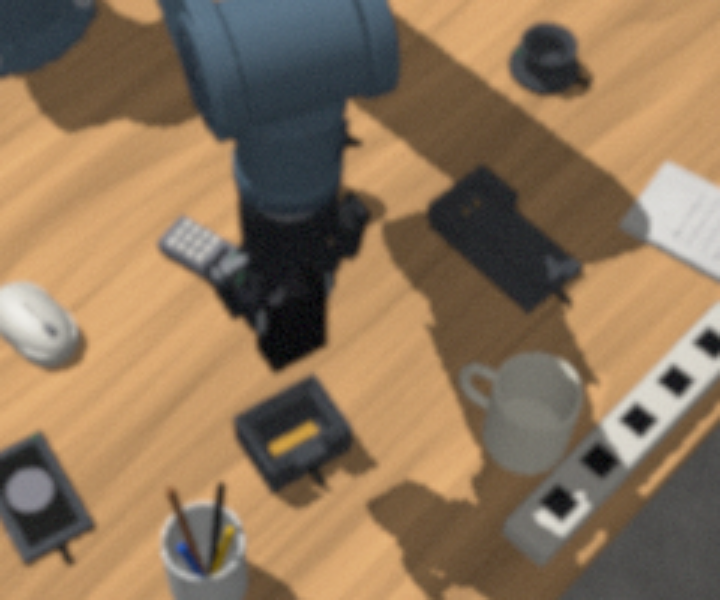

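>>> jog_arm(
  series=[
    [[-1.5,1,5,0,0,0,40],[0,0,15,0,0,0,40],[0,0,20,0,0,0,40],[0,0,20,0,0,0,40],[0,0,20,0,0,0,40],[0,0,20,0,0,0,40],[0,0,15,0,0,0,40],[0,0,10,0,0,0,40],[0,0,5,0,0,0,40],[0,0,0,0,0,0,40]],
  ],
)

```text
time_s: 9.25
eef_pos: [0.659, -0.1636, 0.1157]
eef_rot: [-0.0, 0.116, 0.993, 0.0]
wrist_force: [0.8, 0.0, -1.2]
opening: 0.648
grasp_force: 62.5
```

>>> jog_arm(
  series=[
    [[0,0,4,0,0,0,40],[0,0,4,0,0,0,40],[0,0,4,0,0,0,40],[0,0,4,0,0,0,40],[0,0,4,0,0,0,40],[0,0,4,0,0,0,40],[0,0,4,0,0,0,40],[0,0,4,0,0,0,40],[0,0,4,0,0,0,40],[0,0,3,0,0,0,40]],
  ],
)

```text
time_s: 10.25
eef_pos: [0.659, -0.1637, 0.0768]
eef_rot: [-0.0, 0.116, 0.993, 0.0]
wrist_force: [0.2, -0.4, -2.4]
opening: 0.645
grasp_force: 62.5
```

```bash
python3 - <<'E'
from h import *
to(659.5,-163.2,73,76.7)
c=ctrl.camera('scene');im=c['frame'];cv2.imwrite('pics/r3.png',cv2.resize(im[200:310,260:400],(700,550)))
E
```

```text
t 10.25 pos [ 659.  -163.7   76.8] tooly 76.7 tilt 0.02 q [-0.42  0.56  1.43 -0.    1.15 -1.76] F [ 0.2 -0.4 -2.4] op 55.1 gf 62.5
  turn rz 0.0  shift after turn [-0.3  0.5  3.8]
```

View pics/r3.png

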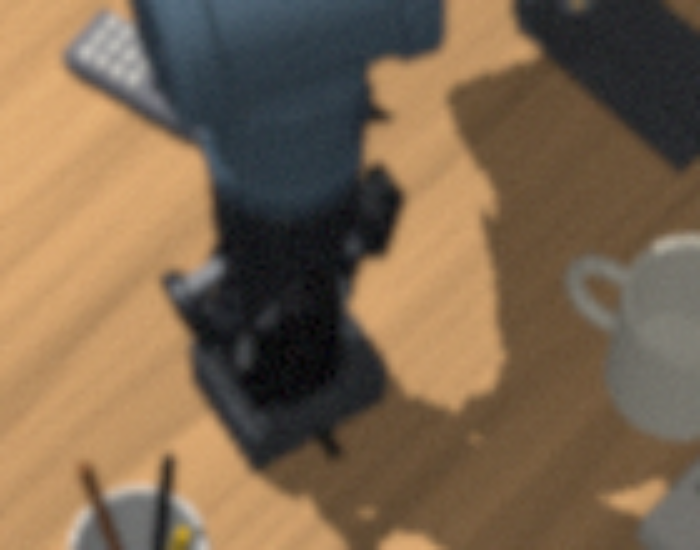

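The radio is inside the cup with no contact force, about 4 mm above the floor. I'll lower it, release and retreat.

>>> jog_arm(
  series=[
    [[0,0,1,0,0,0,40],[0,0,1,0,0,0,40],[0,0,1,0,0,0,40],[0,0,1,0,0,0,40],[0,0,0,0,0,0,40],[0,0,0,0,0,0,40],[0,0,0,0,0,0,58],[0,0,0,0,0,0,65],[0,0,0,0,0,0,75],[0,0,0,0,0,0,85]],
  ],
)

```text
time_s: 11.3
eef_pos: [0.6593, -0.1638, 0.0736]
eef_rot: [0.0, 0.116, 0.993, -0.0]
wrist_force: [-0.2, 0.7, -0.8]
opening: 0.99
grasp_force: 0.0
```

>>> jog_arm(
  series=[
    [[0,0,0,0,0,0,85],[0,0,0,0,0,0,85],[0,0,-10,0,0,0,85],[0,0,-20,0,0,0,85],[0,0,-30,0,0,0,85],[0,0,-30,0,0,0,85],[0,0,-30,0,0,0,85],[0,0,-30,0,0,0,85],[0,0,-20,0,0,0,85],[0,0,0,0,0,0,85]],
  ],
)

```text
time_s: 12.3
eef_pos: [0.6611, -0.1645, 0.2486]
eef_rot: [0.004, 0.116, 0.993, -0.001]
wrist_force: [-0.2, -0.5, 0.8]
opening: 0.993
grasp_force: 0.0
```

```bash
python3 - <<'E'
from h import *
to(451.3,76.8,240,76.7)
c=ctrl.camera('scene');im=c['frame'];cv2.imwrite('pics/r4.png',cv2.resize(im[200:310,260:400],(700,550)))
P=cloud(c);z=P[...,2];m=(z>.1)&(z<.135)&(P[...,0]>.6)&(P[...,0]<.72)&(P[...,1]<-.1)&(P[...,1]>-.22);print(rect(P,m),m.sum(),z[m].max())
E
```

```text
t 12.3 pos [ 661.1 -164.5  248.6] tooly 76.7 tilt 0.47 q [-0.42  0.4   1.3   0.    1.44 -1.76] F [-0.2 -0.5  0.8] op 84.8 gf 0.0
  turn rz 0.0  shift after turn [259.8 186.6   6.2]
[ 666.3 -164.6   57.    44.2   68.4] 252 0.1347837457994714
```

View pics/r4.png

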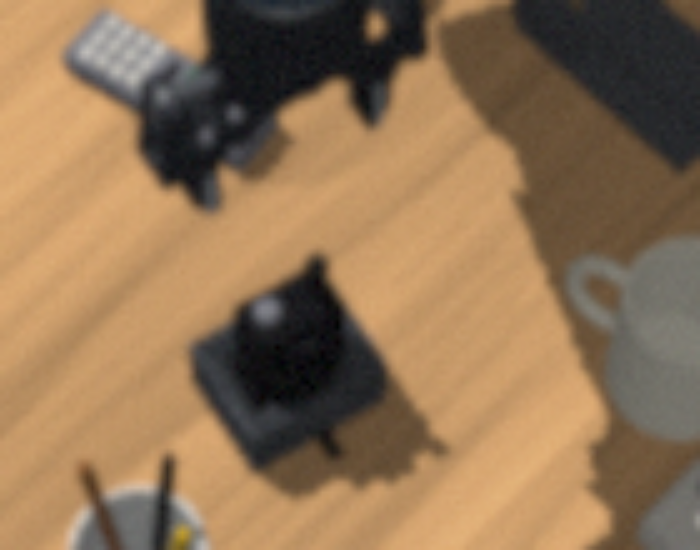

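The radio is upright in its cup at crop (290,330). The torch is next.

>>> jog_arm(
  series=[
    [[15,11,0,0,0,0,85],[25,18,0,0,0,0,85],[28,20,0,0,0,0,85],[28,20,0,0,0,0,85],[28,20,0,0,0,0,85],[28,20,0,0,0,0,85],[28,20,0,0,0,0,85],[28,20,0,0,0,0,85],[28,20,0,0,0,0,85],[22,16,0,0,0,0,85]],
  ],
)

```text
time_s: 13.35
eef_pos: [0.4481, 0.0769, 0.2414]
eef_rot: [-0.002, 0.115, 0.993, 0.0]
wrist_force: [0.5, 0.4, -0.5]
opening: 0.995
grasp_force: 0.0
```

>>> jog_arm(
  series=[
    [[1.8,1.6,0,0,0,0,85],[0,0,0,0,0,0,85],[0,0,0,0,0,0,85],[0,0,0,0,0,0,85],[0,0,0,0,0,0,85],[0,0,0,0,0,0,85],[0,0,0,0,0,0,85],[0,0,0,0,0,0,85],[0,0,0,0,0,0,85],[0,0,0,0,0,0,85]],
  ],
)

```text
time_s: 14.35
eef_pos: [0.4492, 0.0776, 0.2433]
eef_rot: [0.0, 0.116, 0.993, 0.0]
wrist_force: [0.4, -0.1, 0.3]
opening: 0.991
grasp_force: 0.0
```

```bash
python3 - <<'E'
from h import *
to(451.3,76.8,76,76.7)
c=ctrl.camera('top');im=c['frame'];P=cloud(c)
for n,m in (('torch',(P[...,2]>.10)&(P[...,2]<.125)&(abs(P[...,0]-.45)<.04)&(abs(P[...,1]-.0765)<.04)),
 ('radio',(P[...,2]>.08)&(P[...,2]<.15)&(abs(P[...,0]-.66)<.05)&(abs(P[...,1]+.163)<.05))): print(n,m.sum(),rect(P,m) if m.sum()>20 else '',np.percentile(P[...,2][m],[50,98]) if m.sum() else '')
E
```

```text
t 14.35 pos [449.2  77.6 243.3] tooly 76.7 tilt 0.01 q [-0.09 -0.11  1.88  0.    1.37 -1.43] F [ 0.4 -0.1  0.3] op 84.6 gf 0.0
  turn rz 0.0  shift after turn [ -2.2  -0.3 167.3]
torch 32 [434.6  76.8  10.   17.9  25.8] [0.11224946 0.11614454]
radio 439 [ 662.3 -164.2   56.6   45.9   76. ] [0.10576402 0.13727014]
```

>>> jog_arm(
  series=[
    [[-2,-0.5,10,0,0,0,85],[0,0,25,0,0,0,85],[0,0,25,0,0,0,85],[0,0,25,0,0,0,85],[0,0,25,0,0,0,85],[0,0,20,0,0,0,85],[0,0,20,0,0,0,85],[0,0,12,0,0,0,85],[0,0,5,0,0,0,85],[0,0,0,0,0,0,85]],
  ],
)

```text
time_s: 15.4
eef_pos: [0.4507, 0.0766, 0.0758]
eef_rot: [-0.001, 0.116, 0.993, -0.0]
wrist_force: [-0.4, 0.2, 0.1]
opening: 0.992
grasp_force: 0.0
```

>>> jog_arm(
  series=[
    [[0,0,0,0,0,0,75],[0,0,0,0,0,0,65],[0,0,0,0,0,0,55],[0,0,0,0,0,0,50],[0,0,0,0,0,0,45],[0,0,0,0,0,0,42],[0,0,0,0,0,0,39],[0,0,0,0,0,0,30],[0,0,0,0,0,0,25],[0,0,0,0,0,0,25]],
  ],
)

```text
time_s: 16.4
eef_pos: [0.4514, 0.0768, 0.0766]
eef_rot: [0.0, 0.116, 0.993, 0.0]
wrist_force: [-0.6, 2.5, 4.6]
opening: 0.454
grasp_force: 59.8
```

>>> jog_arm(
  series=[
    [[0,0,0,0,0,0,25],[0,0,-5,0,0,0,25],[0,0,-15,0,0,0,25],[0,0,-25,0,0,0,25],[0,0,-30,0,0,0,25],[0,0,-30,0,0,0,25],[0,0,-30,0,0,0,25],[0,0,-25,0,0,0,25],[0,0,-12,0,0,0,25],[0,0,0,0,0,0,25]],
  ],
)

```text
time_s: 17.4
eef_pos: [0.4517, 0.0765, 0.2495]
eef_rot: [0.001, 0.116, 0.993, -0.0]
wrist_force: [0.3, 0.0, -1.1]
opening: 0.452
grasp_force: 60.4
```

```bash
python3 - <<'E'
from h import *
to(522.0,387.2,245,76.7)
c=ctrl.camera('scene');im=c['frame'];cv2.imwrite('pics/t1.png',cv2.resize(im[90:240,260:460],(800,600)))
E
```

```text
t 17.4 pos [451.7  76.5 249.5] tooly 76.7 tilt 0.15 q [-0.09 -0.11  1.87 -0.    1.38 -1.43] F [ 0.3  0.  -1.1] op 38.6 gf 60.4
  turn rz 0.0  shift after turn [  3.1 318.6   4.5]
```

View pics/t1.png

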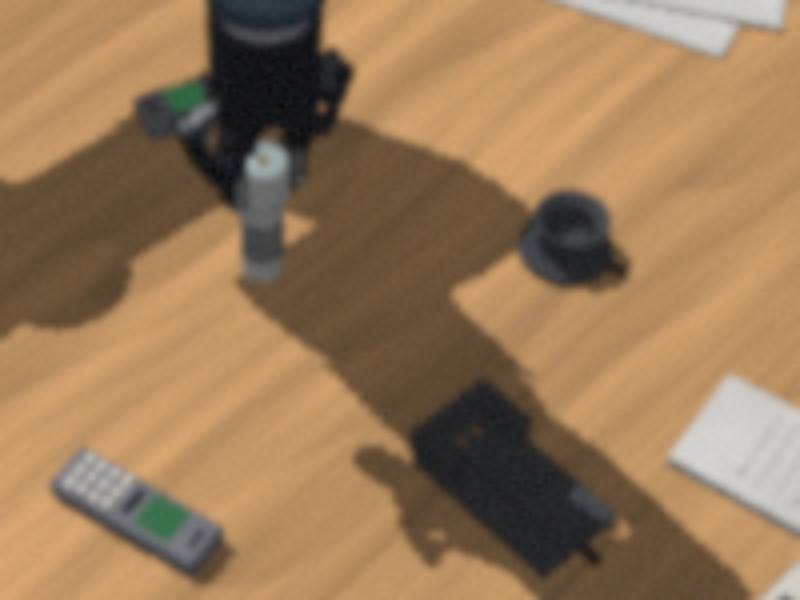

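The torch hangs upright at crop (265,210), and its cup is clear at (570,235). Moving there.

>>> jog_arm(
  series=[
    [[1.5,10,4,0,0,0,25],[1.5,20,0,0,0,0,25],[0,30,0,0,0,0,25],[0,32,0,0,0,0,25],[0,32,0,0,0,0,25],[0,32,0,0,0,0,25],[0,32,0,0,0,0,25],[0,32,0,0,0,0,25],[0,32,0,0,0,0,25],[0,30,0,0,0,0,25]],
  ],
)

```text
time_s: 18.45
eef_pos: [0.5116, 0.3536, 0.2412]
eef_rot: [-0.002, 0.115, 0.993, -0.001]
wrist_force: [0.3, -0.4, -0.7]
opening: 0.457
grasp_force: 60.6
```

>>> jog_arm(
  series=[
    [[0,20,0,0,0,0,25],[0,12,0,0,0,0,25],[0,4.5,0,0,0,0,25],[0,0,0,0,0,0,25],[0,0,10,0,0,0,25],[0,0,20,0,0,0,25],[0,0,25,0,0,0,25],[0,0,25,0,0,0,25],[0,0,15,0,0,0,25],[0,0,0,0,0,0,25]],
  ],
)

```text
time_s: 19.45
eef_pos: [0.5196, 0.3857, 0.1461]
eef_rot: [-0.002, 0.116, 0.993, -0.002]
wrist_force: [0.0, -0.0, -1.5]
opening: 0.453
grasp_force: 60.6
```

```bash
python3 - <<'E'
from h import *
to(522.2,387,88,76.7)
c=ctrl.camera('scene');im=c['frame'];cv2.imwrite('pics/t2.png',cv2.resize(im[90:190,330:470],(700,500)))
E
```

```text
t 19.45 pos [519.6 385.7 146.1] tooly 76.7 tilt 0.32 q [ 0.46  0.42  1.48 -0.    1.25 -0.88] F [ 0.  -0.  -1.5] op 38.7 gf 60.6
  turn rz -0.001  shift after turn [-2.5  2.1 58.1]
```

View pics/t2.png

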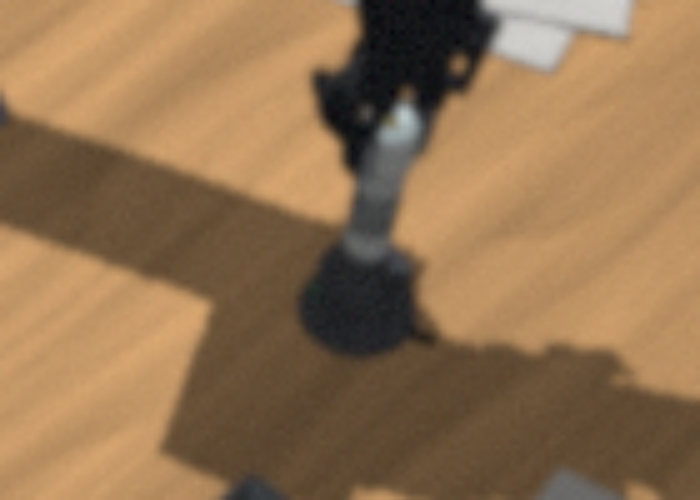

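>>> jog_arm(
  series=[
    [[0,0,0,0,0,0,25],[-2,1,0,0,0,0,25],[0,0,4,0,0,0,25],[0,0,8,0,0,0,25],[0,0,8,0,0,0,25],[0,0,8,0,0,0,25],[0,0,6,0,0,0,25],[0,0,6,0,0,0,25],[0,0,4,0,0,0,25],[0,0,0,0,0,0,25]],
  ],
)

```text
time_s: 20.5
eef_pos: [0.523, 0.3876, 0.1044]
eef_rot: [-0.001, 0.116, 0.993, -0.0]
wrist_force: [-0.4, -0.7, -1.3]
opening: 0.451
grasp_force: 60.6
```

```bash
python3 - <<'E'
from h import *
to(522.2,387,88.5,76.7)
E
```

```text
t 20.5 pos [523.  387.6 104.4] tooly 76.7 tilt 0.08 q [ 0.46  0.48  1.5   0.    1.17 -0.88] F [-0.4 -0.7 -1.3] op 38.5 gf 60.6
  turn rz 0.0  shift after turn [ 0.7 -0.8 15.9]
```

>>> jog_arm(
  series=[
    [[0.7,-0.7,2,0,0,0,25],[0,0,3,0,0,0,25],[0,0,3,0,0,0,25],[0,0,2,0,0,0,25],[0,0,1.5,0,0,0,25],[0,0,1,0,0,0,25],[0,0,1,0,0,0,25],[0,0,1,0,0,0,25],[0,0,0,0,0,0,25],[0,0,0,0,0,0,25]],
  ],
)

```text
time_s: 21.5
eef_pos: [0.5226, 0.3873, 0.0908]
eef_rot: [0.0, 0.116, 0.993, -0.0]
wrist_force: [0.5, -0.1, -1.7]
opening: 0.453
grasp_force: 60.6
```

```bash
python3 - <<'E'
from h import *
to(522.2,387,88.5,76.7)
E
```

```text
t 21.5 pos [522.6 387.3  90.8] tooly 76.7 tilt 0.0 q [ 0.46  0.49  1.51 -0.    1.15 -0.88] F [ 0.5 -0.1 -1.7] op 38.7 gf 60.6
  turn rz 0.0  shift after turn [ 0.4 -0.4  2.3]
```

Next I'll lower it the last 2 mm, release, rise, then turn and travel towards the handset (its y axis is at 100.7°).

>>> jog_arm(
  series=[
    [[0,0,0.8,0,0,0,25],[0,0,0.8,0,0,0,25],[0,0,0.7,0,0,0,25],[0,0,0,0,0,0,25],[0,0,0,0,0,0,41],[0,0,0,0,0,0,44],[0,0,0,0,0,0,55],[0,0,0,0,0,0,70],[0,0,0,0,0,0,85],[0,0,0,0,0,0,85]],
  ],
)

```text
time_s: 22.5
eef_pos: [0.5226, 0.3873, 0.0885]
eef_rot: [0.0, 0.116, 0.993, 0.0]
wrist_force: [0.4, 0.1, 0.7]
opening: 0.996
grasp_force: 0.0
```

>>> jog_arm(
  series=[
    [[0,0,0,0,0,0,85],[0,0,-10,0,0,0,85],[0,0,-20,0,0,0,85],[0,0,-30,0,0,0,85],[0,0,-30,0,0,0,85],[0,0,-30,0,0,0,85],[0,0,-25,0,0,0,85],[0,0,-10,0,0,0,85],[0,0,0,0,0,0,85],[0,0,0,0,0,0,85]],
  ],
)

```text
time_s: 23.5
eef_pos: [0.5221, 0.387, 0.2424]
eef_rot: [-0.001, 0.116, 0.993, -0.0]
wrist_force: [0.3, 0.4, -1.8]
opening: 0.992
grasp_force: 0.0
```

```bash
python3 - <<'E'
from h import *
to(464,-73,240,100.7)
c=ctrl.camera('scene');P=cloud(c);z=P[...,2];m=(z>.08)&(z<.14)&(abs(P[...,0]-.522)<.04)&(abs(P[...,1]-.387)<.04);t=m&(z>.112)
print(rect(P,t),t.sum(),z[m].max());cv2.imwrite('pics/t3.png',cv2.resize(c['frame'][90:190,330:470],(700,500)))
E
```

```text
t 23.5 pos [522.1 387.  242.4] tooly 76.7 tilt 0.09 q [ 0.46  0.34  1.39 -0.    1.41 -0.88] F [ 0.3  0.4 -1.8] op 84.7 gf 0.0
  turn rz -0.419  shift after turn [ 142.5 -441.2    2.8]
[526.6 385.3  39.9  36.7  32.9] 103 0.13208912679356866
```

View pics/t3.png

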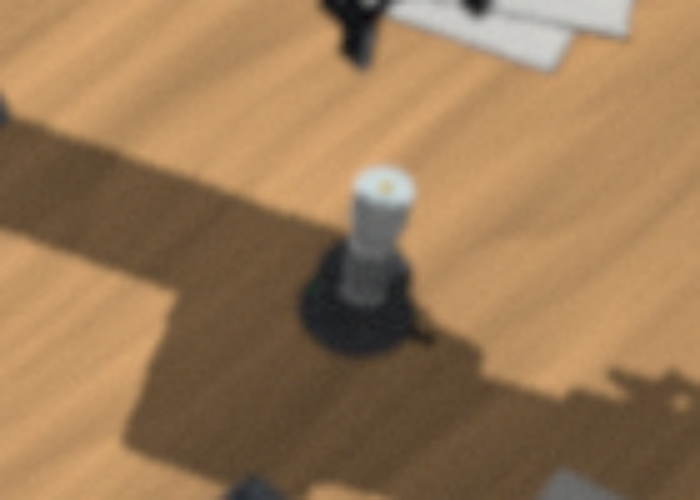

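The torch stands upright in its cup at crop (375,240). The handset is next.

>>> jog_arm(
  series=[
    [[0,0,0,0,0,-0.14,85],[0,0,0,0,0,-0.14,85],[0,0,0,0,0,-0.139,85],[6,-18,0,0,0,0,85],[9,-28,0,0,0,0,85],[10.5,-32,0,0,0,0,85],[10.5,-32,0,0,0,0,85],[10.5,-32,0,0,0,0,85],[10.5,-32,0,0,0,0,85],[10.5,-32,0,0,0,0,85]],
  ],
)

```text
time_s: 24.55
eef_pos: [0.4933, 0.171, 0.2416]
eef_rot: [-0.002, -0.094, 0.996, -0.0]
wrist_force: [1.2, 0.6, 0.3]
opening: 0.991
grasp_force: 0.0
```

>>> jog_arm(
  series=[
    [[10.5,-32,0,0,0,0,85],[10.5,-32,0,0,0,0,85],[10.5,-32,0,0,0,0,85],[10.5,-32,0,0,0,0,85],[10.5,-32,0,0,0,0,85],[10,-32,0,0,0,0,85],[7,-25,0,0,0,0,85],[4,-15,0,0,0,0,85],[1.5,-5,0,0,0,0,85],[0,0,0,0,0,0,85]],
  ],
)

```text
time_s: 25.55
eef_pos: [0.4644, -0.0746, 0.2423]
eef_rot: [-0.001, -0.093, 0.996, 0.001]
wrist_force: [0.4, -0.8, 0.0]
opening: 0.995
grasp_force: 0.0
```

>>> jog_arm(
  series=[
    [[0,0,10,0,0,0,85],[0,0,20,0,0,0,85],[0,0,25,0,0,0,85],[0,0,25,0,0,0,85],[0,0,25,0,0,0,85],[0,0,20,0,0,0,85],[0,0,10,0,0,0,85],[0,0,5,0,0,0,85],[0,0,0,0,0,0,85],[0,0,0,0,0,0,85]],
  ],
)

```text
time_s: 26.55
eef_pos: [0.4657, -0.0745, 0.1043]
eef_rot: [0.001, -0.094, 0.996, -0.0]
wrist_force: [-0.1, -0.6, -0.9]
opening: 0.997
grasp_force: 0.0
```

```bash
python3 - <<'E'
from h import *
to(464,-73,1,100.7)
E
```

```text
t 26.55 pos [465.7 -74.5 104.3] tooly 100.7 tilt 0.08 q [-0.41  0.11  1.97  0.    1.06 -2.17] F [-0.1 -0.6 -0.9] op 85.1 gf 0.0
  turn rz 0.001  shift after turn [  1.5   1.9 103.3]
```

>>> jog_arm(
  series=[
    [[1.5,1.7,5,0,0,0,85],[0,0,15,0,0,0,85],[0,0,20,0,0,0,85],[0,0,20,0,0,0,85],[0,0,18,0,0,0,85],[0,0,12,0,0,0,85],[0,0,8,0,0,0,85],[0,0,5,0,0,0,85],[0,0,0,0,0,0,85],[0,0,0,0,0,0,85]],
  ],
)

```text
time_s: 27.55
eef_pos: [0.4637, -0.0733, 0.001]
eef_rot: [0.0, -0.093, 0.996, -0.0]
wrist_force: [0.5, 0.2, 0.3]
opening: 0.997
grasp_force: 0.0
```

>>> jog_arm(
  series=[
    [[0,0,0,0,0,0,75],[0,0,0,0,0,0,65],[0,0,0,0,0,0,58],[0,0,0,0,0,0,54],[0,0,0,0,0,0,50],[0,0,0,0,0,0,47],[0,0,0,0,0,0,44],[0,0,0,0,0,0,35],[0,0,0,0,0,0,30],[0,0,0,0,0,0,30]],
  ],
)

```text
time_s: 28.55
eef_pos: [0.4633, -0.0731, 0.0008]
eef_rot: [0.0, -0.093, 0.996, 0.0]
wrist_force: [-1.4, 0.9, 5.9]
opening: 0.526
grasp_force: 60.6
```

```bash
python3 - <<'E'
from h import *
to(464,-73,1,100.7)
E
```

```text
t 28.55 pos [463.3 -73.1   0.8] tooly 100.7 tilt 0.0 q [-0.41  0.31  2.01  0.    0.83 -2.17] F [-1.4  0.9  5.9] op 44.9 gf 60.6
  turn rz 0.0  shift after turn [-0.7 -0.  -0.2]
```

>>> jog_arm(
  series=[
    [[0,0,-5,0,0,0,30],[0,0,-10,0,0,0,30],[0,0,-20,0,0,0,30],[0,0,-25,0,0,0,30],[0,0,-30,0,0,0,30],[0,0,-30,0,0,0,30],[0,0,-25,0,0,0,30],[0,0,-15,0,0,0,30],[0,0,0,0,0,0.12,30],[0,0,0,0,0,0.128,30]],
  ],
)

```text
time_s: 29.55
eef_pos: [0.4636, -0.0733, 0.1619]
eef_rot: [0.001, 0.033, 0.999, -0.0]
wrist_force: [-0.1, -0.5, -1.3]
opening: 0.527
grasp_force: 61.6
```

```bash
python3 - <<'E'
from h import *
to(656.5,157.4,160,86.5)
E
```

```text
t 29.55 pos [463.6 -73.3 161.9] tooly 86.2 tilt 0.13 q [-0.41  0.02  1.93 -0.    1.19 -1.92] F [-0.1 -0.5 -1.3] op 45.0 gf 61.6
  turn rz -0.005  shift after turn [-178.4  242.     2.1]
```

>>> jog_arm(
  series=[
    [[-10,14,0,0,0,0,30],[-18,24,0,0,0,0,30],[-20,27,0,0,0,0,30],[-20,27,0,0,0,0,30],[-20,27,0,0,0,0,30],[-20,27,0,0,0,0,30],[-20,27,0,0,0,0,30],[-20,27,0,0,0,0,30],[-18,24,0,0,0,0,30],[-10,14,0,0,0,0,30]],
  ],
)

```text
time_s: 30.55
eef_pos: [0.6543, 0.1557, 0.1609]
eef_rot: [0.0, 0.03, 1.0, 0.0]
wrist_force: [0.0, -0.5, -0.7]
opening: 0.524
grasp_force: 61.6
```

>>> jog_arm(
  series=[
    [[-2.4,4,2,0,0,0,30],[0,0,0,0,0,0,30],[0,0,10,0,0,0,30],[0,0,20,0,0,0,30],[0,0,20,0,0,0,30],[0,0,20,0,0,0,30],[0,0,15,0,0,0,30],[0,0,5,0,0,0,30],[0,0,0,0,0,0,30],[0,0,0,0,0,0,30]],
  ],
)

```text
time_s: 31.55
eef_pos: [0.6566, 0.1574, 0.0694]
eef_rot: [0.001, 0.031, 1.0, 0.0]
wrist_force: [1.0, -0.2, -0.7]
opening: 0.524
grasp_force: 61.6
```

```bash
python3 - <<'E'
from h import *
to(656.5,157.4,23,86.5)
c=ctrl.camera('scene');cv2.imwrite('pics/h1.png',cv2.resize(c['frame'][140:260,320:480],(800,600)))
E
```

```text
t 31.55 pos [656.6 157.4  69.4] tooly 86.5 tilt 0.08 q [ 0.06  0.56  1.44 -0.    1.13 -1.45] F [ 1.  -0.2 -0.7] op 44.8 gf 61.6
  turn rz 0.0  shift after turn [ 0.2 -0.  46.4]
```

View pics/h1.png

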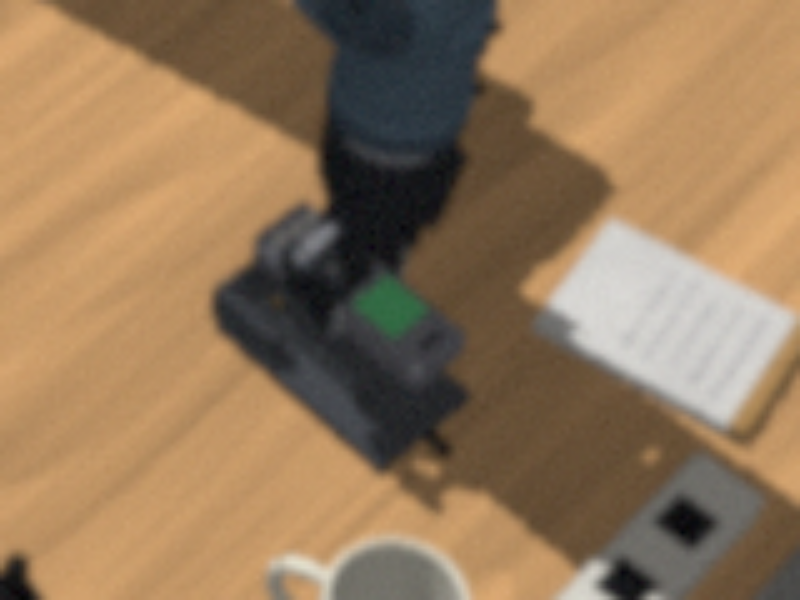

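The handset is aligned above the cradle (crop (380,310)). Lowering it now.

>>> jog_arm(
  series=[
    [[0,0,4,0,0,0,30],[0,0,6,0,0,0,30],[0,0,6,0,0,0,30],[0,0,6,0,0,0,30],[0,0,6,0,0,0,30],[0,0,5,0,0,0,30],[0,0,4,0,0,0,30],[0,0,3,0,0,0,30],[0,0,2,0,0,0,30],[0,0,0,0,0,0,30]],
  ],
)

```text
time_s: 32.6
eef_pos: [0.6559, 0.1576, 0.0262]
eef_rot: [-0.0, 0.03, 1.0, -0.0]
wrist_force: [-1.2, -0.3, -1.7]
opening: 0.524
grasp_force: 61.6
```

```bash
python3 - <<'E'
from h import *
to(656.5,157.4,23,86.5)
E
```

```text
t 32.6 pos [655.9 157.6  26.2] tooly 86.5 tilt 0.02 q [ 0.06  0.62  1.45  0.    1.07 -1.45] F [-1.2 -0.3 -1.7] op 44.8 gf 61.6
  turn rz 0.0  shift after turn [-0.6 -0.2  3.2]
```

>>> jog_arm(
  series=[
    [[0,0,1,0,0,0,30],[0,0,1,0,0,0,30],[0,0,1,0,0,0,30],[0,0,0.5,0,0,0,30],[0,0,0,0,0,0,30],[0,0,0,0,0,0,48],[0,0,0,0,0,0,55],[0,0,0,0,0,0,65],[0,0,0,0,0,0,75],[0,0,0,0,0,0,80]],
  ],
)

```text
time_s: 33.6
eef_pos: [0.6561, 0.1576, 0.0231]
eef_rot: [0.0, 0.03, 1.0, 0.0]
wrist_force: [-0.7, 0.1, -0.4]
opening: 0.938
grasp_force: 0.0
```

>>> jog_arm(
  series=[
    [[0,0,0,0,0,0,80],[0,0,-5,0,0,0,80],[0,0,-15,0,0,0,85],[0,0,-25,0,0,0,85],[0,0,-30,0,0,0,85],[0,0,-35,0,0,0,85],[0,0,-35,0,0,0,85],[0,0,-35,0,0,0,85],[0,0,-20,0,0,0,85],[0,0,0,0,0,0,85]],
  ],
)

```text
time_s: 34.6
eef_pos: [0.6585, 0.1579, 0.2294]
eef_rot: [0.005, 0.03, 1.0, 0.0]
wrist_force: [0.8, 0.4, -0.2]
opening: 0.995
grasp_force: 0.0
```

```bash
python3 - <<'E'
from h import *
to(382,-257.7,225,92.5)
c=ctrl.camera('scene');cv2.imwrite('pics/h2.png',cv2.resize(c['frame'][140:260,320:480],(800,600)))
E
```

```text
t 34.6 pos [658.5 157.9 229.4] tooly 86.5 tilt 0.54 q [ 0.06  0.4   1.34 -0.    1.4  -1.45] F [ 0.8  0.4 -0.2] op 85.0 gf 0.0
  turn rz -0.104  shift after turn [ 294.4 -403.1    1.6]
```

View pics/h2.png

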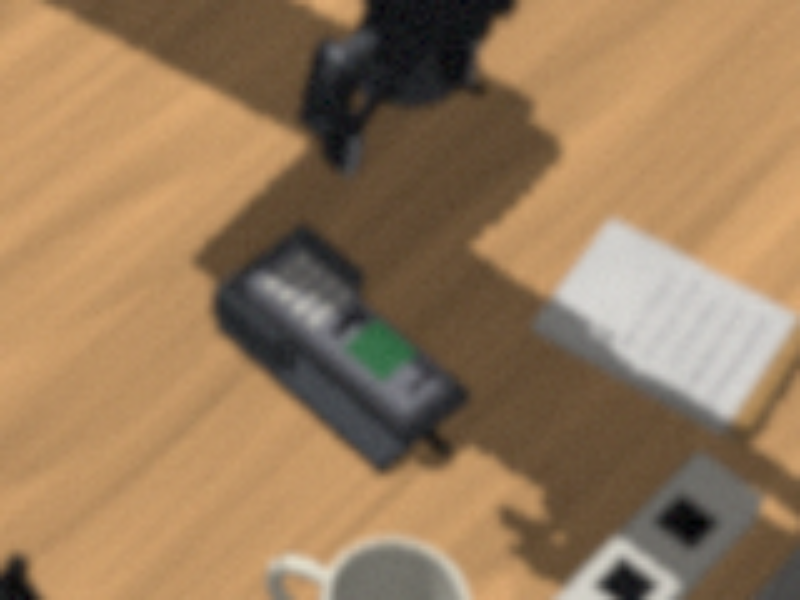

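The handset is seated in the cradle at crop (340,330). The mouse is next.

>>> jog_arm(
  series=[
    [[0,0,0,0,0,-0.104,85],[9,-12,0,0,0,0,85],[15,-20,0,0,0,0,85],[19,-26,0,0,0,0,85],[19,-26,0,0,0,0,85],[19,-26,0,0,0,0,85],[19,-26,0,0,0,0,85],[19,-26,0,0,0,0,85],[19,-26,0,0,0,0,85],[19,-26,0,0,0,0,85]],
  ],
)

```text
time_s: 35.65
eef_pos: [0.5066, -0.0635, 0.2215]
eef_rot: [-0.001, -0.022, 1.0, 0.0]
wrist_force: [0.9, 0.1, 1.0]
opening: 0.999
grasp_force: 0.0
```

>>> jog_arm(
  series=[
    [[19,-26,0,0,0,0,85],[19,-26,0,0,0,0,85],[19,-26,0,0,0,0,85],[19,-26,0,0,0,0,85],[19,-26,0,0,0,0,85],[19,-26,0,0,0,0,85],[14,-20,0,0,0,0,85],[7,-10,0,0,0,0,85],[2,-3,0,0,0,0,85],[0,0,0,0,0,0,85]],
  ],
)

```text
time_s: 36.65
eef_pos: [0.3796, -0.2573, 0.2225]
eef_rot: [-0.0, -0.021, 1.0, 0.001]
wrist_force: [-0.5, -0.5, -0.7]
opening: 0.995
grasp_force: 0.0
```

>>> jog_arm(
  series=[
    [[0,0,10,0,0,0,85],[0,0,20,0,0,0,85],[0,0,25,0,0,0,85],[0,0,25,0,0,0,85],[0,0,25,0,0,0,85],[0,0,15,0,0,0,85],[0,0,5,0,0,0,85],[0,0,0,0,0,0,85],[0,0,0,0,0,0,85],[0,0,0,0,0,0,85]],
  ],
)

```text
time_s: 37.65
eef_pos: [0.3804, -0.2581, 0.0989]
eef_rot: [0.001, -0.022, 1.0, -0.001]
wrist_force: [-0.6, 0.4, 0.5]
opening: 0.997
grasp_force: 0.0
```

```bash
python3 - <<'E'
from h import *
to(382,-257.7,-1,92.5)
E
```

```text
t 37.65 pos [ 380.4 -258.1   98.9] tooly 92.5 tilt 0.11 q [-0.86  0.09  2.    0.    1.04 -2.47] F [-0.6  0.4  0.5] op 85.1 gf 0.0
  turn rz -0.0  shift after turn [-1.5  0.5 99.9]
```

>>> jog_arm(
  series=[
    [[-1.5,0.5,5,0,0,0,85],[0,0,15,0,0,0,85],[0,0,20,0,0,0,85],[0,0,20,0,0,0,85],[0,0,15,0,0,0,85],[0,0,12,0,0,0,85],[0,0,7,0,0,0,85],[0,0,4,0,0,0,85],[0,0,1.5,0,0,0,85],[0,0,0,0,0,0,85]],
  ],
)

```text
time_s: 38.65
eef_pos: [0.3814, -0.2574, -0.0012]
eef_rot: [0.0, -0.022, 1.0, -0.0]
wrist_force: [0.3, -0.1, -0.5]
opening: 0.993
grasp_force: 0.0
```

>>> jog_arm(
  series=[
    [[0,0,0,0,0,0,80],[0,0,0,0,0,0,75],[0,0,0,0,0,0,70],[0,0,0,0,0,0,66],[0,0,0,0,0,0,63],[0,0,0,0,0,0,60],[0,0,0,0,0,0,57],[0,0,0,0,0,0,50],[0,0,0,0,0,0,45],[0,0,0,0,0,0,45]],
  ],
)

```text
time_s: 39.65
eef_pos: [0.3813, -0.2572, -0.001]
eef_rot: [-0.0, -0.022, 1.0, -0.0]
wrist_force: [-2.6, 1.6, 7.2]
opening: 0.684
grasp_force: 64.5
```

```bash
python3 - <<'E'
from h import *
to(382,-257.7,-1,92.5)
E
```

```text
t 39.65 pos [ 381.3 -257.2   -1. ] tooly 92.5 tilt 0.01 q [-0.85  0.3   2.03 -0.    0.82 -2.47] F [-2.6  1.6  7.2] op 58.4 gf 64.5
  turn rz -0.0  shift after turn [-0.7 -0.5  0. ]
```

>>> jog_arm(
  series=[
    [[0,0,-3,0,0,0,45],[0,0,-6,0,0,0,45],[0,0,-12,0,0,0,45],[0,0,-20,0,0,0,45],[0,0,-20,0,0,0,45],[0,0,-20,0,0,0,45],[0,0,-10,0,0,0,45],[0,0,0,0,0,0.09,45],[0,0,0,0,0,0.1,45],[0,0,0,0,0,0.084,45]],
  ],
)

```text
time_s: 40.65
eef_pos: [0.3811, -0.2571, 0.0898]
eef_rot: [0.0, 0.117, 0.993, -0.0]
wrist_force: [0.4, 0.5, -1.3]
opening: 0.691
grasp_force: 64.5
```

```bash
python3 - <<'E'
from h import *
to(524.2,-374.6,90,76.8)
E
```

```text
t 40.65 pos [ 381.1 -257.1   89.8] tooly 76.5 tilt 0.02 q [-0.85  0.11  2.    0.    1.02 -2.19] F [ 0.4  0.5 -1.3] op 59.0 gf 64.5
  turn rz -0.004  shift after turn [-1.661e+02 -8.170e+01 -1.000e-01]
```

>>> jog_arm(
  series=[
    [[-10,-5,0,0,0,0,45],[-18,-9,0,0,0,0,45],[-22,-11,0,0,0,0,45],[-24,-12,0,0,0,0,45],[-24,-12,0,0,0,0,45],[-24,-12,0,0,0,0,45],[-22,-10,0,0,0,0,45],[-15,-7,0,0,0,0,45],[-7,-3.7,0,0,0,0,45],[0,0,0,0,0,0,45]],
  ],
)

```text
time_s: 41.65
eef_pos: [0.5246, -0.3752, 0.0891]
eef_rot: [-0.0, 0.115, 0.993, -0.0]
wrist_force: [0.8, -0.1, -0.8]
opening: 0.689
grasp_force: 64.5
```

>>> jog_arm(
  series=[
    [[0,0,6,0,0,0,45],[0,0,12,0,0,0,45],[0,0,12,0,0,0,45],[0,0,12,0,0,0,45],[0,0,8,0,0,0,45],[0,0,5,0,0,0,45],[0,0,0,0,0,0,45],[0,0,0,0,0,0,45],[0,0,0,0,0,0,45],[0,0,0,0,0,0,45]],
  ],
)

```text
time_s: 42.65
eef_pos: [0.5244, -0.375, 0.0352]
eef_rot: [0.0, 0.115, 0.993, -0.0]
wrist_force: [-0.4, 0.0, -0.9]
opening: 0.683
grasp_force: 64.5
```

```bash
python3 - <<'E'
from h import *
to(524.2,-374.6,7,76.8)
c=ctrl.camera('scene');cv2.imwrite('pics/m1.png',cv2.resize(c['frame'][200:320,160:320],(800,600)))
E
```

```text
t 42.65 pos [ 524.4 -375.    35.2] tooly 76.8 tilt 0.07 q [-0.8   0.56  1.54 -0.    1.05 -2.14] F [-0.4  0.  -0.9] op 58.3 gf 64.5
  turn rz -0.0  shift after turn [ 0.3  0.3 28.2]
```

View pics/m1.png

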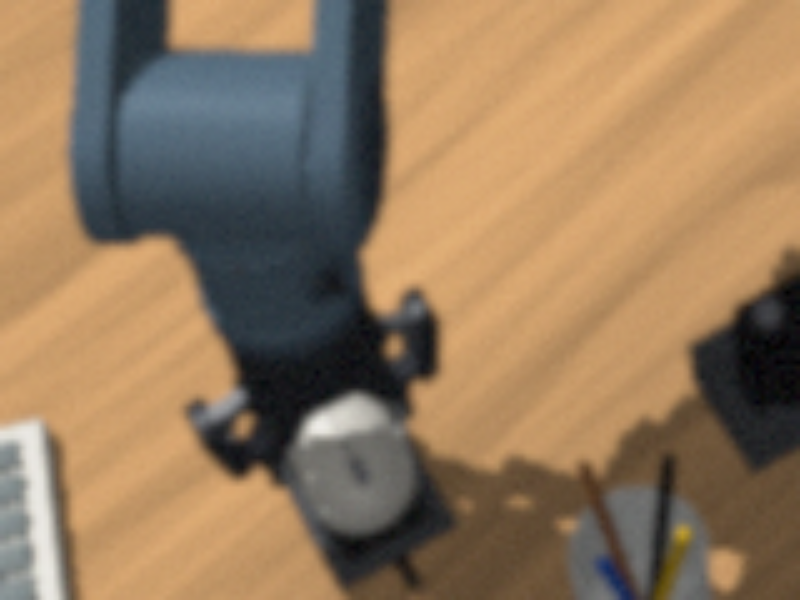

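The mouse is lined up over the dock at crop (355,465). Lowering and releasing it.

>>> jog_arm(
  series=[
    [[0,0,4,0,0,0,45],[0,0,5,0,0,0,45],[0,0,5,0,0,0,45],[0,0,5,0,0,0,45],[0,0,4,0,0,0,45],[0,0,2,0,0,0,45],[0,0,1,0,0,0,45],[0,0,0,0,0,0,45],[0,0,0,0,0,0,45],[0,0,0,0,0,0,45]],
  ],
)

```text
time_s: 43.7
eef_pos: [0.5243, -0.3748, 0.0088]
eef_rot: [0.0, 0.115, 0.993, -0.0]
wrist_force: [0.3, 1.1, -1.0]
opening: 0.68
grasp_force: 64.5
```

>>> jog_arm(
  series=[
    [[0,0,0.7,0,0,0,45],[0,0,0.7,0,0,0,45],[0,0,0.7,0,0,0,45],[0,0,0,0,0,0,45],[0,0,0,0,0,0,45],[0,0,0,0,0,0,61],[0,0,0,0,0,0,65],[0,0,0,0,0,0,72],[0,0,0,0,0,0,80],[0,0,0,0,0,0,85]],
  ],
)

```text
time_s: 44.7
eef_pos: [0.524, -0.3746, 0.0062]
eef_rot: [-0.0, 0.115, 0.993, 0.0]
wrist_force: [0.5, -0.4, 0.0]
opening: 0.994
grasp_force: 0.0
```

>>> jog_arm(
  series=[
    [[0,0,0,0,0,0,85],[0,0,-5,0,0,0,85],[0,0,-15,0,0,0,85],[0,0,-25,0,0,0,85],[0,0,-30,0,0,0,85],[0,0,-35,0,0,0,85],[0,0,-35,0,0,0,85],[0,0,-35,0,0,0,85],[0,0,-20,0,0,0,85],[0,0,0,0,0,0,85]],
  ],
)

```text
time_s: 45.7
eef_pos: [0.5259, -0.3764, 0.2125]
eef_rot: [0.004, 0.115, 0.993, -0.003]
wrist_force: [0.6, -0.3, 0.2]
opening: 0.992
grasp_force: 0.0
```

>>> jog_arm(
  series=[
    [[20,0,0,0,0,0,85],[25,0,0,0,0,0,85],[25,0,0,0,0,0,85],[25,0,0,0,0,0,85],[25,0,0,0,0,0,85],[25,0,0,0,0,0,85],[20,0,0,0,0,0,85],[10,0,0,0,0,0,85],[0,0,0,0,0,0,85],[0,0,0,0,0,0,85]],
  ],
)

```text
time_s: 46.7
eef_pos: [0.3542, -0.3348, 0.2065]
eef_rot: [0.0, 0.115, 0.993, -0.0]
wrist_force: [-0.7, 0.3, -0.7]
opening: 0.991
grasp_force: 0.0
```

```bash
python3 - <<'E'
from h import *
to(400,-374.6,230,76.8)
c=ctrl.camera('top');P=cloud(c);x,y,z=np.moveaxis(P,-1,0)
def f(n,cx,cy,r,z0,z1):
    m=(np.hypot(x-cx,y-cy)<r)&(z>z0)&(z<z1);print(n,m.sum(),rect(P,m) if m.sum()>20 else '','z',np.round(np.percentile(z[m],[50,97]),4) if m.sum() else '')
f('mouse',.523,-.375,.08,.018,.07);f('handset',.655,.157,.10,.041,.08);f('radio',.66,-.163,.06,.08,.16);f('torch',.521,.387,.05,.1,.15)
f('mug',.81,.0,.07,.07,.12);f('pencilcup',.703,-.312,.05,.08,.2)
cv2.imwrite('pics/end.png',c['frame'][30:330,100:480])
E
```

```text
t 46.7 pos [ 354.2 -334.8  206.5] tooly 76.8 tilt 0.04 q [-1.    0.01  1.85  0.    1.29 -2.34] F [-0.7  0.3 -0.7] op 84.7 gf 0.0
  turn rz -0.001  shift after turn [-53.7 -28.3 -23.5]
mouse 860 [ 522.4 -374.6   60.2  100.4   77.5] z [0.0384 0.0462]
handset 976 [649.8 156.   81.3 147.   84.9] z [0.0455 0.0495]
radio 444 [ 662.2 -164.1   56.5   45.7   77.8] z [0.1056 0.1365]
torch 280 [520.6 386.1  37.4  38.   37.4] z [0.1232 0.1272]
mug 424 [800.2   7.1  82.   97.9  68. ] z [0.0847 0.0936]
pencilcup 419 [ 700.  -312.5   69.5   70.6   66.1] z [0.0953 0.1557]
```

View pics/end.png

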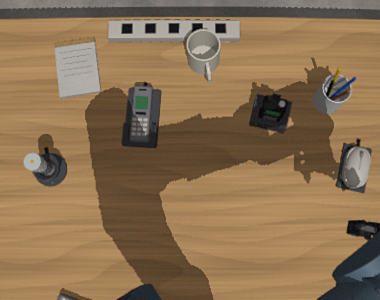

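All four are seated: the mouse is within 1 mm of the dock centre, the handset top is at 46 mm, the radio top at 106 mm and the torch top at 123 mm. The mug and pencil cup look unmoved.

```bash
python3 -c "
from bench import ctrl
print(ctrl.hand_in())"
```

```text
the job is handed in; nothing more can be done
None
```

I put the handset, radio, torch and mouse each onto its own charger and handed the job in at about 47 s; my last camera check showed all four seated and the mug and pencil cup where they were, but the hand-in returned no verdict.

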